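# Start a timed drying run on the lab balance

### The arm

A 6-joint arm with a two-finger parallel gripper is mounted at the origin on the work surface. World frame = base frame: x ahead of the robot, y to its left, z up, the work surface at z = 0. Lengths are in m, angles in degrees, forces in N, time in s.
With the tool pointing down it reaches from about 0.25 to 0.725 m from the base axis. Payload 9.7 kg.
Tool frame: the origin (TCP) lies at the very end of the fingers, on their centre line; the grasp point (between the pads) lies grasp_offset behind it (grasp_offset is the distance from the TCP to the grasp point, in m); z points along the fingers, y is the line along which they close (so a half turn about z gives the same grasp; the last joint's range is limited). The gripper opens to 85 mm and grips with 20 to 120 N. Pads are 22 mm wide; open, the fingers measure 114 mm over their backs; the gripper's body (76 mm by 85 mm) begins 54 mm behind the grasp point. The pads swing forward as they close: fully open they stand 13 mm farther back than shut.
Start: joints at [70.359, 4.979, 10.078, 95.1, 0, 90], TCP at [0.185, 0.518, 0.231] pointing down, gripper open.
Joint ranges: [-179.16, 179.16], [-48.56, 103.87], [-65.8, 70.77], [-126.05, 130.52], [-82.76, 87.17], [-180, 180]. Speed limits (degrees/s): [127.2, 127.2, 147.25, 180, 180, 180].

### API

Orientations are given as [roll, pitch, yaw] about the fixed x, y, z axes, in that order (R = Rz(yaw) Ry(pitch) Rx(roll)).
In Python, from workcell import get_obs, camera, calibration, job_done, recognise, cut_out, mark_of, grasp_offset gives the robot as it stands.
- The arm moves only by the tool servo_tool, never from a script. Its argument "moves" is a list of rows, each a list of 3 entries, a list of its own where there are three numbers: the turn, a rotation vector about the tool's x, y, z in degrees, then the shift along the tool's x, y, z in m, then the opening in per cent of the stroke, from 0 (shut) to 100 (fully open). In form: [[[ax, ay, az], [x, y, z], claw], ...]. A call has 1 to 12 rows; each row shifts and turns the commanded pose from where the row before left it, along the tool's axes as they then stand; what a row does not reach is not made up. A row lasts 1/10 s, in which the tool goes at most 50 mm and 8.59 degrees, less where a joint would pass 70% of its speed; a pose out of reach is approached as far as the arm can. A call is refused whole if a number of a shift passes 0.05 or a number of a turn 8.59, either way. A call with a gripper value outside its range is refused whole. The fingers move at their own pace and stop on an object; "force" is the grip in N (left out, the last holds). Time passes only in rows, so rows that do not move let the fingers close. It gives the time, the measured TCP pose, the force, the opening and the grip force at its end, in the units of the state.
- get_obs(): the state, without advancing time (a new reading comes with each control period).
- camera(name): name is "scene" or "top" or "wrist"; returns (picture, depth): 480x640x3 uint8, red, green, blue; 480x640 float32, m along the optical axis (not along the pixel's ray), 0 where there is no reading.
- calibration(name): a dict with "camera_matrix" (3x3 intrinsics, pixels), "R" (3x3) and "t" (3): a world point X has camera coordinates R X + t. Camera axes: x right, y down, z forward; pixel columns grow to the right and rows downward; lengths in m; the calibration is good to about 2 mm. A picture is of the moment at which its call begins: read the wrist's pose just before it. calibration takes no time and is no camera call; for the wrist camera it gives the pose at the moment of the call.
- job_done(): hands the job in; it is judged then, once.
Trained networks look in the newest picture that a camera, given by its name, has taken for a name from the list of things; names that differ only in an ending like _2 or _b are one class to them, and where a whole thing is asked for, a point or a joint stands for the part that bears it (a point fixed in the world has none). Each returns a list of dicts, best first, with "score" (0 to 1); they miss things now and then, are a little off and sometimes report something else, mostly with a low value. They report only what shows in the picture. A call takes as long as a camera call.
- recognise(name, camera): "xyz" ([x, y, z] in m, in the coordinates of the camera as it stood for that picture, good to about 4 mm: the middle of the surface that is visible of it).
- cut_out(name, camera): "mask" (480x640 bool, what is visible of it).
- mark_of(name, camera): "xyz" ([x, y, z] in m, in the coordinates of the camera as it stood for that picture, good to about 4 mm: a listed point, or the origin of a listed thing).
The state is a dict: "time": time; "q": joint angles; "qd": joint speeds; "joint_efforts": joint torques, N m; "ee_pos": TCP position; "tcp_rot": TCP orientation; "wrist_force": force on the tool from outside, world axes, zero at the start; "torque": the same for the moment, N m; "opening": finger opening in m; "grasp_force": force on a finger pad.
Only numpy, scipy, OpenCV 4.12 (cv2) and the standard library are available. Lean on these libraries where they do the work, as an engineer would, in place of code of your own. Each camera call takes 0.05 s, during which the arm holds its last target. There are 200 camera calls.

### The job

Start the drying run: push in the round power button of the balance until it stays in, then tap the long zero key at the other end of the same key row fully down, and then push down the raised end of the rocker switch on the bench timer so that it tips fully over. Press each lightly with the fingertips; do not touch the pan or the sample on it, press no other key, and leave everything else standing where it is.

Things in the scene. Friction and masses are not known exactly. Their poses are not given: they have to be found in the camera images.
- balance: Beige top-loading balance, fixed, 262 x 200 x 80 mm. Origin on the bench under the key row; x to its back (pan centre at x 148), y to its left seen from the robot; housing x -31..231 mm. Controls in a row on the front panel: power y +76, small keys y +30 and -15, zero y -69. Panel 50 mm up at the row, leaning 0.2 rad (11 deg) down to the front. More than 20 N on it is too hard.
- power_top (a point): Centre of the top face of the white round power button, 26 mm diameter, at the left end (+y) of the balance's key row; 12 mm proud of the panel, about 62 mm above the bench. Its z axis points out of the panel; the button is pushed along -z.
- power (a joint): Power button travel in m: 0 out (off) to 0.005 in (on). Pushes in against about 2.5 N and stays where it is left; on counts from 0.004. Like all the keys and the rocker it sits on an elastomer mount that gives another 1 mm per 4 N, 4 mm at most.
- zero_top (a point): Centre of the top face of the long grey zero key, 44 mm (along y) x 18 mm, at the right end (-y) of the key row; 10 mm proud of the panel, about 60 mm above the bench. z points out of the panel.
- zero (a joint): Zero key travel in m: 0 up to 0.004 down. Sprung: starts to move at 0.9 N, bottoms at 4.9 N and springs back. A tap counts from 0.0025 (about 3.4 N).
- mode (a joint): Travel of the small grey key, 22 x 15 mm, at y +30 mm in the balance's key row (0 up, 0.004 down, same spring as the zero key). Not to be pressed.
- print (a joint): Travel of the small grey key, 22 x 15 mm, at y -15 mm in the balance's key row (0 up, 0.004 down, same spring). Not to be pressed.
- pan: Round steel weighing pan of the balance, 140 mm diameter; origin at the centre of its underside, top 80 mm above the bench. Not to be touched.
- sample: Terracotta disc, 50 mm diameter, in a shallow aluminium dish of 68 mm diameter, 21 mm high together, loose on the pan. Origin at the centre of its underside. Not to be touched or moved.
- timer: Dark desk timer, fixed, 118 x 150 x 60 mm. Origin on the bench under its control row; x to its back, y to its left seen from the robot; box x -29..90 mm. Pale panel with rocker (pivot y -25) and small round reset key (y +46), 48 mm up at the row, leaning 0.2 rad (11 deg) down to the front, display behind. More than 20 N on it is too hard.
- rocker_start (a point): Top of the raised half of the timer's grey rocker switch, 17 mm from its pivot, about 63 mm above the bench; moves with the rocker. Rocker 44 mm long along the timer's y, 24 mm wide; its right (-y) half stands up at the start, its end 6 mm higher than the left half, which lies parallel to the panel, 11 mm proud.
- rocker (a joint): Rocker angle in rad: 0 with the right end up (stopped) to 0.28 with the right end down and the left end up (running). Needs about 2 N at the end and stays where it is left; counts as tipped from 0.24.
- reset (a joint): Travel of the timer's small round reset key, 18 mm diameter, 10 mm proud (0 up, 0.004 down, same spring as the zero key). Not to be pressed.
- weight: Steel 100 g check weight with a knob, 25 mm diameter, 52 mm high, standing between the instruments; leave alone. Origin at the centre of its underside.
- vial: Small amber jar with white cap, 25 mm diameter, 52 mm high, standing between or in front of the instruments; leave alone. Origin at the centre of its underside.
- tweezers: Steel tweezers lying flat, 125 mm long, 10 mm high; leave alone. Origin under the middle.
- beaker: Empty glass beaker, 68 mm diameter, 95 mm high, beside the instruments; leave alone. Origin at the centre of its underside.
- bottle: White plastic bottle, 64 mm diameter, 160 mm high, beside the instruments; leave alone. Origin at the centre of its underside.
- driver: Screwdriver, about 200 mm long, lying on the bench in front of the instruments; leave alone. Origin at its underside.
- cooler: Finned heat sink with copper heat pipes and a white module on top, 90 x 74 x 78 mm, on a pale blue foam lid at the right edge of the bench; leave alone. Origin at the centre of its underside.

How it is judged (in metres and radians):
On the way, in this order (a step that is already met when the one before it is completed fails the run):
1. The balance's power button is pushed in and stays in (value of joint power above 0.004 m), for 0.1 s.
2. The long zero key is tapped down, with the balance on (value of joint zero above 0.0025 m and value of joint power above 0.004 m), for 0.05 s.
3. The timer's rocker is tipped fully over at its raised end (value of joint rocker above 0.24 rad), for 0.1 s.
At the end, for the whole second after the job is handed in: The power button is in (over 4 of 5 mm), the rocker is tipped (over 0.24 of 0.28 rad), the zero, mode, print and reset keys are up (under 1 mm) and the sample lies still on the pan within 4 mm of where it was (value of joint power above 0.004 m and value of joint rocker above 0.24 rad and value of joint each of zero, mode, print, reset below 0.001 m and distance of sample from where it was at the start of the episode below 0.004 m and linear speed of sample below 0.01 m/s); the robot touches nothing.
It fails at once if The zero key is pressed, or the timer started, while the balance is off (value of joint power below 0.0035 m and (value of joint zero above 0.0015 m or value of joint rocker above 0.12 rad)).
It fails at once if One of the other keys (mode, print, timer reset) is pressed (value of joint any of mode, print, reset above 0.0015 m).
It fails at once if The fingers press the balance or the timer with more than 20 N, or another part of the robot presses them (over 2 N) (contact force between the fingers and balance above 20 N or contact force between the arm and balance above 2 N or contact force between the fingers and timer above 20 N or contact force between the arm and timer above 2 N).
It fails at once if The pan or the sample is touched, or the sample moved or lifted (over 6 mm) (distance of sample from where it was at the start of the episode above 0.006 m or contact force between any of the fingers, the arm and pan above 0.3 N or contact force between any of the fingers, the arm and sample above 0.3 N).
It fails at once if A thing standing or lying on the bench is moved or lifted (over 15 mm) (distance of any of weight, vial, tweezers, beaker, bottle, driver, cooler from where it was at the start of the episode above 0.015 m).
It also fails if it takes over 50 s, if anything falls off the work surface, if the arm or the gripper's body presses on something with over 40 N, if the wrist force passes 120 N, or if a joint passes its speed limit or range.

## Working session

There is one attempt and no reset: what is moved stays moved. The work goes in short steps, Python scripts to look and compute and a tool call to move; the robot and the scene stay as the last step left them, time stands still between calls to the robot, and variables do not carry over. Pictures are saved under pics/ and viewed, at most 10 in all, crops included, and the job is handed in when it is done.

Besides the shell and the picture viewer there is one more tool, called by a JSON object that holds its "name" and its "arguments", one argument or row to a line. servo_tool: Moves the arm, as the interface text tells. Its arguments: {"type":"object","properties":{"moves":{"type":"array"},"force":{"type":"number"}},"required":["moves"]}

```bash
mkdir -p pics; cat > h.py <<'E'
from workcell import *
import numpy as np, cv2
def w(p,c):
    return np.array(c["R"]).T@(np.array(p)-np.array(c["t"]))
def marks(cam,names,f=mark_of):
    c=calibration(cam)
    for n in names:
        r=f(n,cam)
        print(cam,n,[(w(d["xyz"],c).round(4).tolist(),round(d["score"],2)) for d in r[:2]])
E
python3 - <<'E'
from h import *
print(get_obs()["ee_pos"],get_obs()["tcp_rot"],grasp_offset)
for cam in("scene","top"):
    p,d=camera(cam); cv2.imwrite(f"pics/{cam}.png",p[:,:,::-1])
    marks(cam,["balance","power_top","zero_top","timer","rocker_start","pan","sample","weight","vial","bottle","beaker","tweezers","driver","cooler"])
    c=calibration(cam);print(c)
E
```

```text
[0.18480534 0.51777187 0.2305914 ] [-1.79925072e+02  7.51125839e-04  1.60357330e+02] 0.0187
scene balance [([0.5422, -0.1991, -0.0025], 0.87)]
scene power_top [([0.5529, -0.1278, 0.059], 0.65)]
scene zero_top [([0.5342, 0.4328, -0.0017], 0.66), ([0.5275, -0.27, 0.0628], 0.43)]
scene timer [([0.4964, 0.1841, 0.0002], 0.8)]
scene rocker_start [([0.5002, 0.1487, 0.0644], 0.49)]
scene pan [([0.6858, -0.2272, 0.0798], 0.63)]
scene sample [([0.6799, -0.2173, 0.0784], 0.63)]
scene weight [([0.3892, -0.0222, -0.0054], 0.69)]
scene vial [([0.4687, -0.015, -0.0005], 0.74), ([0.3934, -0.0221, -0.002], 0.43)]
scene bottle [([0.534, 0.4347, -0.003], 0.84), ([0.6897, -0.2246, 0.0805], 0.27)]
scene beaker [([0.5542, -0.4399, -0.0005], 0.72)]
scene tweezers [([0.3624, 0.2177, 0.0011], 0.76)]
scene driver [([0.3354, -0.235, -0.0005], 0.85), ([0.6875, -0.2268, 0.0786], 0.5)]
scene cooler [([0.5046, -0.5714, 0.036], 0.62)]
{'camera_matrix': array([[478.6776307 ,   0.        , 320.40145718],
       [  0.        , 478.6776307 , 243.18924399],
       [  0.        ,   0.        ,   1.        ]]), 'R': arra
[... 739 characters left out ...]
0.5347, 0.4348, 0.0032], 0.69), ([0.3354, -0.2343, 0.0013], 0.17)]
top beaker [([0.554, -0.4452, -0.0003], 0.56), ([0.5312, -0.2712, 0.06], 0.54)]
top tweezers [([0.3619, 0.2242, -0.0018], 0.58)]
top driver [([0.551, -0.4464, -0.0034], 0.65), ([0.3335, -0.2366, 0.0023], 0.56)]
top cooler [([0.5085, -0.5745, 0.0369], 0.9)]
{'camera_matrix': array([[469.44762093,   0.        , 319.26130511],
       [  0.        , 469.44762093, 241.74087778],
       [  0.        ,   0.        ,   1.        ]]), 'R': array([[-0.00581023, -0.99992338,  0.01093007],
       [-0.99756774,  0.00503661, -0.06952142],
       [ 0.06946105, -0.01130743, -0.99752058]]), 't': array([-0.06434063,  0.50595081,  1.18874287])}
```

```bash
python3 - <<'E'
from h import *
p=cv2.imread("pics/top.png"); c=calibration("top")
def px(X):
    q=np.array(c["R"])@X+c["t"]; q=c["camera_matrix"]@q; return q[:2]/q[2]
u=px(np.array([.54,-.2,.06])); v=px(np.array([.5,.17,.06])); print(u,v)
a=cv2.resize(p[190:350,130:450],None,fx=2.5,fy=2.5,interpolation=cv2.INTER_CUBIC) 
a=p[int(u[1])-75:int(u[1])+75,int(u[0])-75:int(u[0])+75]; b=p[int(v[1])-75:int(v[1])+75,int(v[0])-75:int(v[0])+75]
print([int(t)-75 for t in (*u,*v)])
cv2.imwrite("pics/crop.png",cv2.resize(np.hstack([b,a]),(800,400),interpolation=cv2.INTER_CUBIC))
E
```

```text
[372.75216144 226.51079723] [223.65961588 243.29743491]
[297, 151, 148, 168]
```

View pics/crop.png

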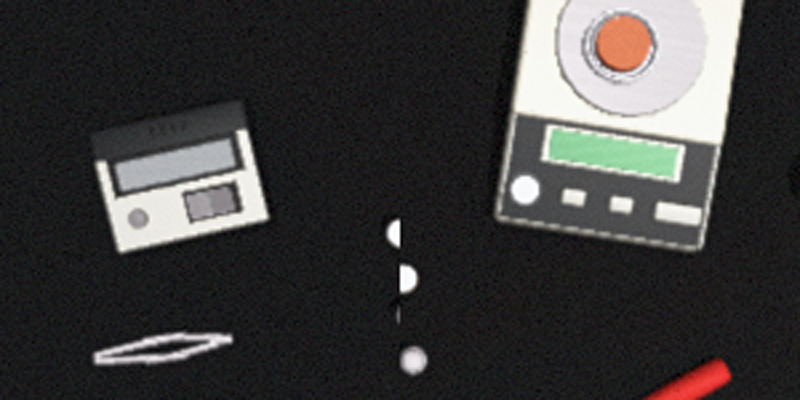

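View pics/scene.png

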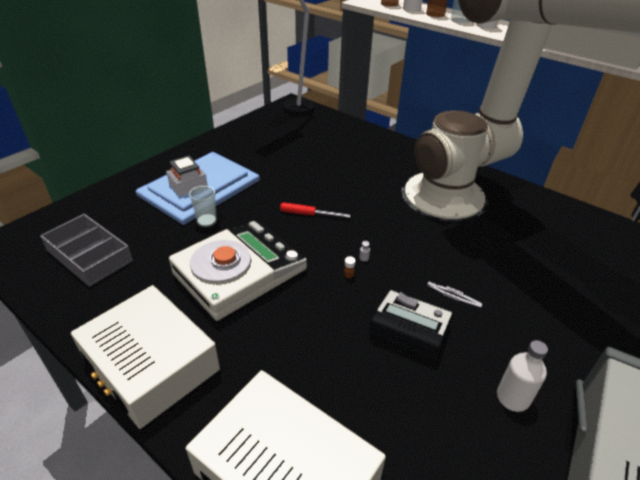

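{"name": "servo_tool", "arguments": {
  "moves": [
    [[0, 0, -5.3], [0, 0, 0], 0],
    [[0, 0, -5.3], [0, 0, 0], 0],
    [[0, -5.73, 0], [0, 0, 0], 0],
    [[0, -5.73, 0], [0, 0, 0], 0],
    [[0, 0, 0], [0, 0, 0], 0]
  ]
}}

```text
time: 2.0
ee_pos: [0.1836, 0.5182, 0.2311]
tcp_rot: [-180.0, 11.6, 171.1]
wrist_force: [-0.8, -0.4, -0.7]
opening: 0.0121
grasp_force: 0.0
```

```bash
cat >> h.py <<'E'
from scipy.spatial.transform import Rotation as Ro
def ray(cam,u,v,z):
    c=calibration(cam);R=np.array(c["R"]);d=R.T@np.linalg.solve(c["camera_matrix"],[u,v,1]);o=-R.T@c["t"]
    return o+d*(z-o[2])/d[2]
def to(P,yaw,h=0):
    "tool-frame shift & turn to pose: TCP h above P along normal of a panel with heading yaw(deg)"
    o=get_obs();R=Ro.from_euler("xyz",o["tcp_rot"],degrees=True)
    T=Ro.from_euler("z",yaw,degrees=True)*Ro.from_euler("y",-.2)*Ro.from_matrix(np.diag([-1,1,-1]))
    n=-T.as_matrix()[:,2]; goal=np.array(P)+h*n
    print("shift(cur frame)",R.inv().apply(goal-o["ee_pos"]).round(4),"shift(goal frame)",T.inv().apply(goal-o["ee_pos"]).round(4),"turn",(R.inv()*T).as_rotvec(degrees=True).round(2),"F",o["wrist_force"].round(2),o["ee_pos"].round(4),o["tcp_rot"].round(2),o["opening"],o["time"])
E
python3 - <<'E'
from h import *
print(ray("top",343.9,222.2,.062),ray("top",401.3,230.9,.060),ray("top",148+231/2.667,168+198/2.667,.063))
for a,b in [((148+120/2.667,168+252/2.667),(148+268/2.667,168+218/2.667))]:
    p=ray("top",*a,.045);q=ray("top",*b,.045);print(p,q,np.degrees(np.arctan2((p-q)[0],-(q-p)[1])))
p=ray("top",297+(500-400)/2.667,151+217/2.667,.045);q=ray("top",297+(700-400)/2.667,151+246/2.667,.045);print(p,q,np.degrees(np.arctan2((p-q)[0],(p-q)[1])))
to([.5523,-.128,.062],-9,.08)
E
```

```text
[ 0.55089567 -0.12810253  0.062     ] [ 0.52868857 -0.27101089  0.06      ] [0.50227588 0.14245427 0.063     ]
[0.45335852 0.24891075 0.045     ] [0.48451602 0.11067706 0.045     ] -12.70204898681396
[ 0.52717516 -0.1052659   0.045     ] [ 0.49878506 -0.29390786  0.045     ] 8.558628420861492
shift(cur frame) [-0.4211 -0.5813  0.1789] shift(goal frame) [-0.4224 -0.5806  0.1782] turn [0.   0.11 0.09] F [-0.8  -0.44 -0.7 ] [0.1836 0.5182 0.2311] [-179.99   11.57  171.09] 0.012127092251013572 2.0
```

{"name": "servo_tool", "arguments": {
  "moves": [
    [[0, 0, 0], [-0.035, -0.048, 0], 0],
    [[0, 0, 0], [-0.035, -0.048, 0], 0],
    [[0, 0, 0], [-0.035, -0.048, 0], 0],
    [[0, 0, 0], [-0.035, -0.048, 0], 0],
    [[0, 0, 0], [-0.035, -0.048, 0], 0],
    [[0, 0, 0], [-0.035, -0.048, 0], 0],
    [[0, 0, 0], [-0.035, -0.048, 0], 0],
    [[0, 0, 0], [-0.035, -0.048, 0], 0],
    [[0, 0, 0], [-0.035, -0.048, 0], 0],
    [[0, 0, 0], [-0.035, -0.048, 0], 0],
    [[0, 0, 0], [-0.035, -0.048, 0], 0],
    [[0, 0, 0], [-0.035, -0.05, 0], 0]
  ]
}}

```text
time: 3.2
ee_pos: [0.4504, -0.0179, 0.3022]
tcp_rot: [179.9, 11.5, 170.9]
wrist_force: [1.2, 1.5, 0.9]
opening: -0.0
grasp_force: 0.0
```

{"name": "servo_tool", "arguments": {
  "moves": [
    [[0, 0, 0], [0, 0, 0.04], 0],
    [[0, 0, 0], [0, 0, 0.04], 0],
    [[0, 0, 0], [0, 0, 0.04], 0],
    [[0, 0, 0], [0, 0, 0.03], 0],
    [[0, 0, 0], [0, 0, 0], 0],
    [[0, 0, 0], [0, 0, 0], 0],
    [[0, 0, 0], [0, 0, 0], 0]
  ]
}}

```text
time: 3.9
ee_pos: [0.4801, -0.0203, 0.1568]
tcp_rot: [179.9, 11.6, 171.0]
wrist_force: [0.8, -0.2, 1.0]
opening: 0.0001
grasp_force: 0.0
```

```bash
python3 - <<'E'
from h import *
to([.5523,-.128,.062],-8.6,.08)
p,d=camera("wrist"); cv2.imwrite("pics/w1.png",p[:,:,::-1])
marks("wrist",["power_top","zero_top","balance","rocker_start"])
p,d=camera("top"); marks("top",["power_top","zero_top"])
p,d=camera("scene"); marks("scene",["power_top","zero_top"])
E
```

```text
shift(cur frame) [-0.0675 -0.0951  0.0305] shift(goal frame) [-0.0669 -0.0957  0.0303] turn [-0.03  0.16 -0.44] F [ 0.76 -0.23  1.04] [ 0.4801 -0.0203  0.1568] [179.94  11.62 170.95] 0.0001235962655577563 3.9
wrist power_top [([0.5492, -0.1289, 0.0611], 0.66)]
wrist zero_top []
wrist balance [([0.5447, -0.2015, 0.0053], 0.87), ([0.5504, -0.1265, 0.0598], 0.72)]
wrist rocker_start [([0.4998, 0.1469, 0.0651], 0.65)]
top power_top [([0.5516, -0.1265, 0.0661], 0.59)]
top zero_top [([0.5321, -0.275, 0.0581], 0.69)]
scene power_top [([0.5542, -0.1287, 0.0633], 0.38)]
scene zero_top [([0.5291, -0.2716, 0.0616], 0.47)]
```

View pics/w1.png

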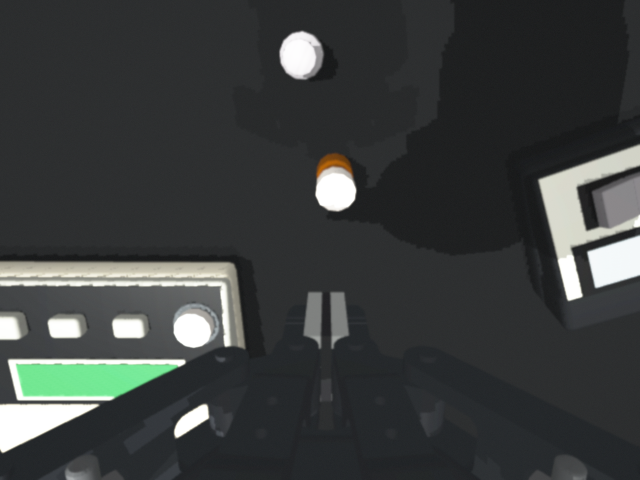

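{"name": "servo_tool", "arguments": {
  "moves": [
    [[0, 0, -0.4], [-0.023, -0.032, 0], 0],
    [[0, 0, 0], [-0.022, -0.032, 0], 0],
    [[0, 0, 0], [-0.022, -0.031, 0.03], 0],
    [[0, 0, 0], [0, 0, 0.03], 0],
    [[0, 0, 0], [0, 0, 0.03], 0],
    [[0, 0, 0], [0, 0, 0], 0],
    [[0, 0, 0], [0, 0, 0], 0],
    [[0, 0, 0], [0, 0, 0], 0]
  ]
}}

```text
time: 5.25
ee_pos: [0.5482, -0.127, 0.0817]
tcp_rot: [-179.9, 11.6, 171.4]
wrist_force: [0.8, -0.0, -0.0]
opening: -0.0001
grasp_force: 0.0
```

```bash
python3 - <<'E'
from h import *
to([.552,-.1278,.062],-8.6,0)
camera("wrist")
marks("wrist",["power_top","zero_top"])
p,d=camera("scene"); cv2.imwrite("pics/s2.png",cv2.resize(p[170:330,150:350,::-1],(800,600),interpolation=cv2.INTER_CUBIC))
E
```

```text
shift(cur frame) [ 0.0002 -0.0002  0.0201] shift(goal frame) [ 0.0001 -0.0002  0.0201] turn [-0.1   0.14 -0.01] F [ 0.76 -0.03 -0.  ] [ 0.5482 -0.127   0.0817] [-179.9    11.6   171.39] -5.5921211770649365e-05 5.25
wrist power_top [([0.5489, -0.1297, 0.0621], 0.7)]
wrist zero_top []
```

View pics/s2.png

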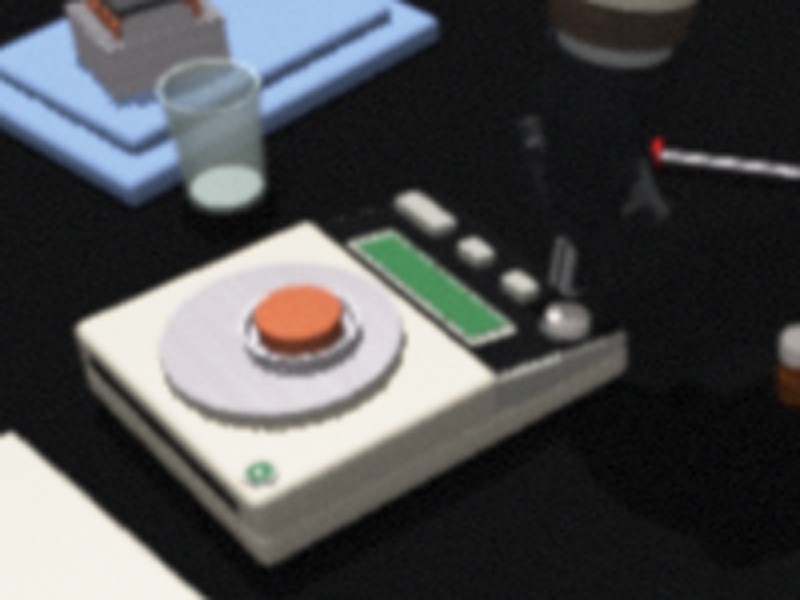

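The closed fingertips (563, 290) hang right over the white power button (566, 320). I'll descend.

{"name": "servo_tool", "arguments": {
  "moves": [
    [[0, 0, 0], [0, 0, 0.01], 0],
    [[0, 0, 0], [0, 0, 0.005], 0],
    [[0, 0, 0], [0, 0, 0.002], 0],
    [[0, 0, 0], [0, 0, 0.001], 0],
    [[0, 0, 0], [0, 0, 0.001], 0],
    [[0, 0, 0], [0, 0, 0.001], 0],
    [[0, 0, 0], [0, 0, 0.001], 0],
    [[0, 0, 0], [0, 0, 0], 0],
    [[0, 0, 0], [0, 0, 0], 0]
  ]
}}

```text
time: 6.35
ee_pos: [0.5516, -0.1277, 0.059]
tcp_rot: [-179.9, 11.5, 171.4]
wrist_force: [-2.2, 0.2, 1.8]
opening: -0.0001
grasp_force: 1.0
```

{"name": "servo_tool", "arguments": {
  "moves": [
    [[0, 0, 0], [0, 0, 0.001], 0],
    [[0, 0, 0], [0, 0, 0.001], 0],
    [[0, 0, 0], [0, 0, 0.001], 0],
    [[0, 0, 0], [0, 0, 0], 0],
    [[0, 0, 0], [0, 0, 0], 0]
  ]
}}

```text
time: 6.85
ee_pos: [0.5523, -0.1279, 0.0562]
tcp_rot: [-179.9, 11.5, 171.4]
wrist_force: [-2.6, 0.4, 2.9]
opening: 0.0003
grasp_force: 1.7
```

{"name": "servo_tool", "arguments": {
  "moves": [
    [[0, 0, 0], [0, 0, 0.001], 0],
    [[0, 0, 0], [0, 0, 0.001], 0],
    [[0, 0, 0], [0, 0, 0], 0],
    [[0, 0, 0], [0, 0, 0], 0]
  ]
}}

```text
time: 7.25
ee_pos: [0.5526, -0.1279, 0.0547]
tcp_rot: [-179.9, 11.5, 171.4]
wrist_force: [-6.3, 1.3, 8.0]
opening: -0.0001
grasp_force: 4.6
```

{"name": "servo_tool", "arguments": {
  "moves": [
    [[0, 0, 0], [0, 0, -0.01], 0],
    [[0, 0, 0], [0, 0, -0.02], 0],
    [[0, 0, 0], [0, -0.035, 0], 0],
    [[0, 0, 0], [0, -0.035, 0], 0],
    [[0, 0, 0], [0, -0.035, 0], 0],
    [[0, 0, 0], [0, -0.035, 0], 0],
    [[0, 0, 0], [0, 0, 0], 0],
    [[0, 0, 0], [0, 0, 0], 0],
    [[0, 0, 0], [0, 0, 0], 0]
  ]
}}

```text
time: 8.15
ee_pos: [0.5257, -0.2647, 0.0836]
tcp_rot: [-179.9, 11.4, 171.4]
wrist_force: [-0.0, -0.2, 0.1]
opening: 0.0
grasp_force: 0.0
```

```bash
python3 - <<'E'
from h import *
to([.5303,-.271,.060],-8.6,0)
camera("wrist")
marks("wrist",["power_top","zero_top"])
p,d=camera("scene"); cv2.imwrite("pics/s3.png",cv2.resize(p[170:330,150:350,::-1],(800,600),interpolation=cv2.INTER_CUBIC))
marks("scene",["power_top","zero_top"])
E
```

```text
shift(cur frame) [-0.0007 -0.0055  0.0243] shift(goal frame) [-0.0007 -0.0055  0.0243] turn [-0.07 -0.01 -0.01] F [-0.01 -0.18  0.08] [ 0.5257 -0.2647  0.0836] [-179.93   11.45  171.39] 3.491712354998666e-05 8.15
wrist power_top [([0.5519, -0.1276, 0.0556], 0.74)]
wrist zero_top [([0.5294, -0.2698, 0.0602], 0.6)]
scene power_top [([0.3625, 0.2175, 0.0011], 0.68), ([0.5574, -0.1267, 0.0557], 0.44)]
scene zero_top [([0.5286, -0.2718, 0.0629], 0.59)]
```

View pics/s3.png

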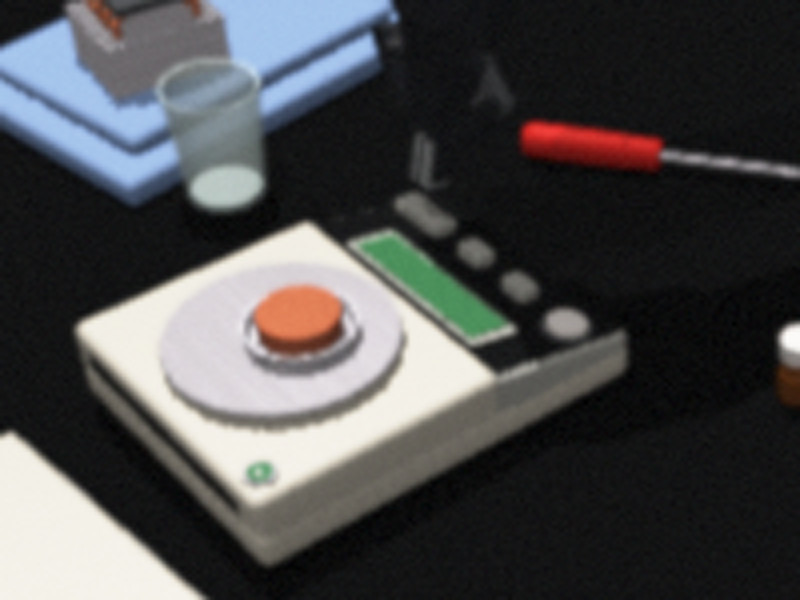

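The power button (566, 324) sits visibly lower and its mark has dropped from about 62 to 56 mm, so it is in. The fingertips (425, 180) are over the zero key (425, 213).

{"name": "servo_tool", "arguments": {
  "moves": [
    [[0, 0, 0], [0, -0.005, 0.01], 0],
    [[0, 0, 0], [0, 0, 0.01], 0],
    [[0, 0, 0], [0, 0, 0.002], 0],
    [[0, 0, 0], [0, 0, 0.001], 0],
    [[0, 0, 0], [0, 0, 0.001], 0],
    [[0, 0, 0], [0, 0, 0.001], 0],
    [[0, 0, 0], [0, 0, 0.001], 0],
    [[0, 0, 0], [0, 0, 0], 0],
    [[0, 0, 0], [0, 0, 0], 0]
  ]
}}

```text
time: 9.35
ee_pos: [0.5301, -0.2711, 0.0585]
tcp_rot: [-179.9, 11.5, 171.4]
wrist_force: [-0.9, 0.2, 1.2]
opening: 0.0
grasp_force: 1.0
```

{"name": "servo_tool", "arguments": {
  "moves": [
    [[0, 0, 0], [0, 0, 0.001], 0],
    [[0, 0, 0], [0, 0, 0.001], 0],
    [[0, 0, 0], [0, 0, 0.001], 0],
    [[0, 0, 0], [0, 0, 0.001], 0],
    [[0, 0, 0], [0, 0, 0], 0],
    [[0, 0, 0], [0, 0, 0], 0]
  ]
}}

```text
time: 9.95
ee_pos: [0.5309, -0.2713, 0.0546]
tcp_rot: [-179.9, 11.5, 171.4]
wrist_force: [-3.4, 2.0, 6.5]
opening: 0.0003
grasp_force: 3.4
```

{"name": "servo_tool", "arguments": {
  "moves": [
    [[0, 0, 0], [0, 0, 0.001], 0],
    [[0, 0, 0], [0, 0, 0], 0],
    [[0, 0, 0], [0, 0, 0], 0]
  ]
}}

```text
time: 10.25
ee_pos: [0.531, -0.2713, 0.0539]
tcp_rot: [-179.9, 11.5, 171.4]
wrist_force: [-5.2, 2.0, 8.8]
opening: 0.0004
grasp_force: 4.6
```

{"name": "servo_tool", "arguments": {
  "moves": [
    [[0, 0, 0], [0, 0, -0.02], 0],
    [[0, 0, 0], [0, 0, -0.04], 0],
    [[0, 0, 0], [0, 0, -0.04], 0],
    [[0, 0, 0], [0, 0.04, 0], 0],
    [[0, 0, 0], [0, 0.04, 0], 0],
    [[0, 0, 0], [0, 0.04, 0], 0],
    [[0, 0, 0], [0, 0.04, 0], 0],
    [[0, 0, 0], [0, 0.04, 0], 0],
    [[0, 0, 0], [0, 0.04, 0], 0],
    [[0, 0, 0], [0, 0, 0], 0],
    [[0, 0, 0], [0, 0, 0], 0]
  ]
}}

```text
time: 11.35
ee_pos: [0.5475, -0.03, 0.1506]
tcp_rot: [-179.9, 11.4, 171.5]
wrist_force: [0.4, -0.4, -0.2]
opening: -0.0005
grasp_force: 0.0
```

```bash
python3 - <<'E'
from h import *
to([.502,.1435,.063],12.7,0.08)
camera("wrist")
marks("wrist",["rocker_start","timer","zero_top","power_top"])
camera("top"); marks("top",["rocker_start","timer"])
E
```

```text
shift(cur frame) [ 0.0856  0.1591 -0.0082] shift(goal frame) [0.0235 0.1793 0.0046] turn [ -4.3   -0.03 -20.78] F [ 0.44 -0.45 -0.17] [ 0.5475 -0.03    0.1506] [-179.91   11.44  171.5 ] -0.0004750859646566776 11.35
wrist rocker_start []
wrist timer []
wrist zero_top []
wrist power_top [([0.552, -0.128, 0.0575], 0.65)]
top rocker_start [([0.5023, 0.1452, 0.0621], 0.57)]
top timer [([0.4956, 0.1872, -0.0004], 0.85)]
```

{"name": "servo_tool", "arguments": {
  "moves": [
    [[-1.43, 0, -6.93], [0, 0, 0], 0],
    [[-1.43, 0, -6.93], [0, 0, 0], 0],
    [[-1.43, 0, -6.93], [0, 0, 0], 0],
    [[0, 0, 0], [0.005, 0.036, 0], 0],
    [[0, 0, 0], [0.005, 0.036, 0], 0],
    [[0, 0, 0], [0.005, 0.036, 0], 0],
    [[0, 0, 0], [0.005, 0.036, 0], 0],
    [[0, 0, 0], [0.004, 0.035, 0], 0],
    [[0, 0, 0], [0, 0, 0.02], 0],
    [[0, 0, 0], [0, 0, 0.02], 0],
    [[0, 0, 0], [0, 0, 0], 0],
    [[0, 0, 0], [0, 0, 0], 0]
  ]
}}

```text
time: 12.95
ee_pos: [0.4931, 0.1401, 0.1072]
tcp_rot: [-180.0, 11.4, -167.5]
wrist_force: [0.4, -0.9, 0.3]
opening: -0.0002
grasp_force: 0.0
```

```bash
python3 - <<'E'
from h import *
to([.502,.143,.063],12.7,0)
p,d=camera("wrist"); cv2.imwrite("pics/w4.png",p[:,:,::-1])
marks("wrist",["rocker_start","timer"])
p,d=camera("scene"); marks("scene",["rocker_start","timer"])
cv2.imwrite("pics/s4.png",cv2.resize(p[240:360,340:500,::-1],(800,600),interpolation=cv2.INTER_CUBIC))
E
```

```text
shift(cur frame) [-0.0003  0.0009  0.0452] shift(goal frame) [-0.0003  0.0009  0.0452] turn [-0.04 -0.04 -0.15] F [ 0.45 -0.85  0.28] [0.4931 0.1401 0.1072] [-179.99   11.42 -167.45] -0.0001831250801541742 12.95
wrist rocker_start [([0.4986, 0.1484, 0.0639], 0.64)]
wrist timer [([0.4948, 0.1877, -0.0013], 0.68)]
scene rocker_start [([0.5002, 0.1478, 0.0641], 0.51)]
scene timer [([0.4972, 0.1863, -0.0003], 0.69), ([0.688, -0.228, 0.0808], 0.67)]
```

View pics/s4.png

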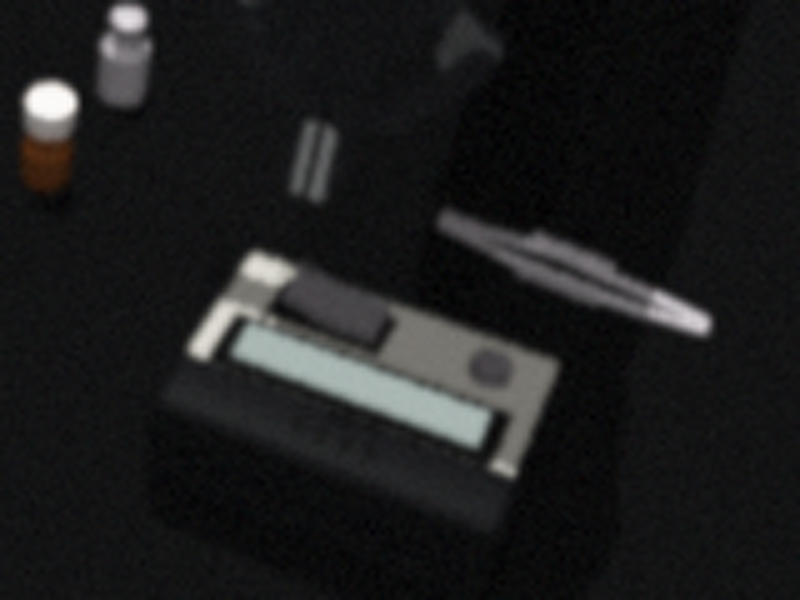

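View pics/w4.png

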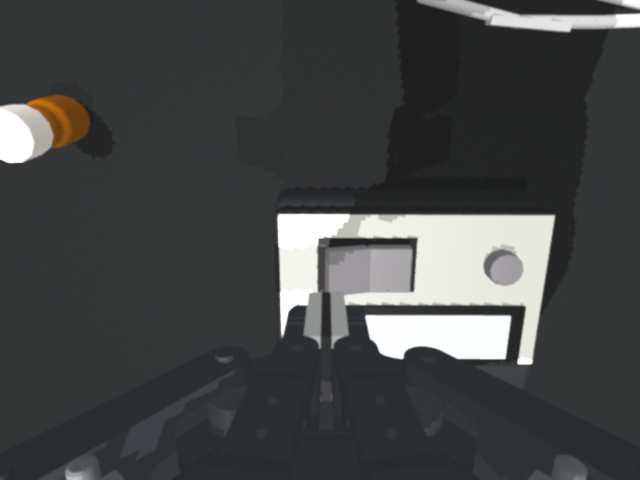

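The raised half of the rocker spans columns 325–370 around row 268. My target may sit too close to its end, so I'll check by projection.

```bash
python3 - <<'E'
from h import *
c=calibration("wrist")
for X in ([.502,.143,.063],[.5003,.146,.063],[.5,.148,.063]):
    q=c["camera_matrix"]@(c["R"]@np.array(X)+c["t"]);print(X,q[:2]/q[2])
for u,v in((327,268),(370,269),(412,269),(335,268)):print(u,ray("wrist",u,v,.062))
to([.5003,.146,.063],12.7,0)
E
```

```text
[0.502, 0.143, 0.063] [327.78043766 274.9241139 ]
[0.5003, 0.146, 0.063] [334.43518364 273.19551107]
[0.5, 0.148, 0.063] [338.49639621 273.44572311]
327 [0.49876809 0.14187505 0.062     ]
370 [0.4946594 0.1628271 0.062    ]
412 [0.49009814 0.18317021 0.062     ]
335 [0.49790055 0.14574427 0.062     ]
shift(cur frame) [0.0013 0.0041 0.0455] shift(goal frame) [0.0013 0.0041 0.0455] turn [-0.03  0.05 -0.14] F [-0.26  0.42  0.46] [0.4936 0.1403 0.1078] [ 180.     11.51 -167.45] -2.5829620012482693e-05 13.25
```

{"name": "servo_tool", "arguments": {
  "moves": [
    [[0, 0, 0], [0.002, 0.004, 0.02], 0],
    [[0, 0, 0], [0, 0, 0.015], 0],
    [[0, 0, 0], [0, 0, 0.005], 0],
    [[0, 0, 0], [0, 0, 0.002], 0],
    [[0, 0, 0], [0, 0, 0.001], 0],
    [[0, 0, 0], [0, 0, 0.001], 0],
    [[0, 0, 0], [0, 0, 0.001], 0],
    [[0, 0, 0], [0, 0, 0.001], 0],
    [[0, 0, 0], [0, 0, 0], 0],
    [[0, 0, 0], [0, 0, 0], 0]
  ]
}}

```text
time: 14.25
ee_pos: [0.4996, 0.1459, 0.0619]
tcp_rot: [-180.0, 11.5, -167.4]
wrist_force: [0.5, -0.8, 3.1]
opening: 0.0
grasp_force: 1.2
```

{"name": "servo_tool", "arguments": {
  "moves": [
    [[0, 0, 0], [0, 0, 0.001], 0],
    [[0, 0, 0], [0, 0, 0.001], 0],
    [[0, 0, 0], [0, 0, 0], 0],
    [[0, 0, 0], [0, 0, 0], 0]
  ]
}}

```text
time: 14.65
ee_pos: [0.4997, 0.1461, 0.0594]
tcp_rot: [180.0, 11.4, -167.4]
wrist_force: [0.4, -0.7, 1.0]
opening: 0.0001
grasp_force: 0.8
```

{"name": "servo_tool", "arguments": {
  "moves": [
    [[0, 0, 0], [0, 0, 0.001], 0],
    [[0, 0, 0], [0, 0, 0.001], 0],
    [[0, 0, 0], [0, 0, 0], 0],
    [[0, 0, 0], [0, 0, 0], 0]
  ]
}}

```text
time: 15.05
ee_pos: [0.5001, 0.146, 0.0576]
tcp_rot: [-180.0, 11.4, -167.4]
wrist_force: [-1.0, -2.3, 2.3]
opening: -0.0001
grasp_force: 1.6
```

{"name": "servo_tool", "arguments": {
  "moves": [
    [[0, 0, 0], [0, 0, 0.001], 0],
    [[0, 0, 0], [0, 0, 0.001], 0],
    [[0, 0, 0], [0, 0, 0], 0],
    [[0, 0, 0], [0, 0, 0], 0]
  ]
}}

```text
time: 15.45
ee_pos: [0.5005, 0.1461, 0.0561]
tcp_rot: [-180.0, 11.5, -167.4]
wrist_force: [-3.8, -3.6, 8.7]
opening: 0.0
grasp_force: 4.5
```

Bottomed out (force rising steeply on the mount). I'll back off and check.

{"name": "servo_tool", "arguments": {
  "moves": [
    [[0, 0, 0], [0, 0, -0.01], 0],
    [[0, 0, 0], [0, 0, -0.03], 0],
    [[0, 0, 0], [0, 0, -0.04], 0],
    [[0, 0, 0], [0, 0, -0.04], 0],
    [[0, 0, 0], [0, 0, 0], 0],
    [[0, 0, 0], [0, 0, 0], 0]
  ]
}}

```text
time: 16.05
ee_pos: [0.4775, 0.1413, 0.1742]
tcp_rot: [180.0, 11.5, -167.4]
wrist_force: [0.3, -0.0, 0.0]
opening: 0.0006
grasp_force: 0.0
```

```bash
python3 - <<'E'
from h import *
p,d=camera("wrist"); marks("wrist",["rocker_start"])
q,d=camera("scene"); marks("scene",["rocker_start","power_top","sample"])
f=lambda a:cv2.resize(a,(400,400),interpolation=cv2.INTER_CUBIC)
cv2.imwrite("pics/end.png",np.hstack([f(p[180:380,240:440]),f(q[270:350,365:445])])[:,:,::-1])
E
```

```text
wrist rocker_start [([0.5, 0.1467, 0.0564], 0.85)]
scene rocker_start [([0.5016, 0.1474, 0.0588], 0.57)]
scene power_top [([0.5581, -0.1302, 0.0552], 0.45)]
scene sample [([0.5307, -0.2729, 0.0649], 0.72), ([0.4653, -0.0149, 0.0001], 0.71)]
```

View pics/end.png

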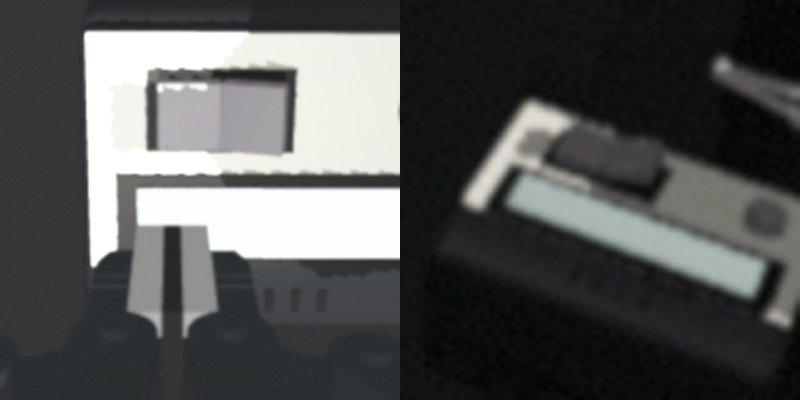

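The rocker's right half (185, 115 in the left tile) now lies flat and its mark has dropped from 64 to about 57 mm, so it is tipped. The power mark is also still down, at 55 mm.

```bash
python3 -c "
from workcell import *
print(job_done())"
```

```text
the job is handed in; nothing more can be done
None
```

I pushed the power button in, tapped the zero key to its stop and tipped the timer rocker over, all under about 11 N with nothing else touched that I could see, then handed the job in at about 16 s; no verdict was returned.

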